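# Turn the biscuits over into the matching tray

## Robot

A 6-joint arm with a two-finger parallel gripper is mounted at the origin on the work surface. World frame = base frame: x ahead of the robot, y to its left, z up, the work surface at z = 0. Lengths are in m, angles in degrees, forces in N, time in s.
With the tool pointing down it reaches from about 0.275 to 0.75 m from the base axis. Payload 10.2 kg.
Tool frame: the origin (TCP) lies on the centre line of the jaws, within the pads' length; the fingertips stand manip.tip_reach ahead of it and the grasp point (between the pads) is the TCP (manip.tip_reach is the distance from the TCP to the fingertips, in m); y points along the fingers, x is the direction in which the jaws open and shut, and the axes are right-handed (so a half turn about y gives the same grasp; the last joint's range is limited). The gripper opens to 85 mm and grips with 20 to 120 N. Pads are 22 mm wide; open, the fingers measure 114 mm over their backs; the gripper's body (76 mm by 85 mm) begins 54 mm behind the grasp point. The pads swing forward as they close: fully open they stand 13 mm farther back than shut.
Start: joints at [61.513, 17.928, 85.812, -0, 76.261, -12.8], TCP at [0.142, 0.505, 0.25] pointing down, gripper open.
Joint ranges: [-168.41, 168.41], [-55.51, 124.54], [10.69, 146.95], [-70.63, 250.63], [1, 178], [-165.06, 165.06]. Speed limits (degrees/s): [136.94, 136.94, 172.46, 180, 180, 180].

## Interface

Orientations are given as a 3x3 rotation matrix whose columns are the frame's x, y, z axes.
In Python, from rig import status, read_camera, calibration, manip gives the robot as it stands.
- The arm moves only by the tool apply_moves, never from a script. Its argument "increments" is a list that holds one entry, the list of rows, each a list of 4 numbers: the shift along the tool's x, y, z in cm, then the turn about the tool's y in rad. In form: [[[x, y, z, twist], ...]]. A call has exactly 5 rows; each row is the pose to reach, as a shift and turn from the pose commanded when the call began, along the tool's axes at that moment; what a row does not reach only later rows make up. A row lasts 1/12 s, in which the tool goes at most 41.7 mm and 7.16 degrees, less where a joint would pass 70% of its speed; a pose out of reach is approached as far as the arm can. A call with a gripper value outside its range is refused whole. "jaw" is the closure, from -1 (fully open) to 1 (shut), set as the call begins (left out, the last holds). The fingers move at their own pace and stop on an object; the grip force is fixed at half the most. Time passes only in rows, so rows that repeat a pose let the fingers close, or fill a call up. It gives the time, the measured TCP pose, the force and the opening at its end, in the units of the state.
- status.get_obs(): the state, without advancing time (a new reading comes with each control period).
- read_camera(name): name is "scene" or "side" or "wrist"; returns the picture (420x560x3 uint8, blue, green, red); there is no depth.
- calibration(name): a dict with "mtx" (3x3 intrinsics, pixels), "world_to_cam" (4x4, takes a point from world to camera coordinates). Camera axes: x right, y up, looking along -z (the intrinsics and any distortion apply to the point x, -y, -z); pixel columns grow to the right and rows downward; lengths in m; the calibration is good to about 2 mm. The wrist camera is an equidistant fisheye: a pixel r from the principal point sees the ray r / f radians off the axis. A picture is of the moment at which its call begins: read the wrist's pose just before it. calibration takes no time and is no camera call; for the wrist camera it gives the pose at the moment of the call.
- manip.sign_off(): hands the job in, once; it reports no verdict.
The state is a dict: "clock": time; "joint_positions": joint angles; "joint_vel": joint speeds; "effort": joint torques, N m; "position": TCP position; "tool_rot": TCP orientation; "force": force on the tool from outside, world axes, zero at the start; "ft_torque": the same for the moment, N m; "width": finger opening in m.
Only numpy, scipy, OpenCV 4.12 (cv2) and the standard library are available. Lean on these libraries where they do the work, as an engineer would, in place of code of your own. Each camera call takes 0.05 s, during which the arm holds its last target.

## Task

On the hinged twin-tray turner, fold the empty pocketed tray over so that it lies face-down on the tray with the three biscuits, fully closed. Then swing the closed pair right over by the filled tray's handle, all the way to the other side, so that all three biscuits end up in the tray that was empty, and leave the emptied tray lying on top as a cover.

Things in the scene. Friction and masses are not known exactly. Their poses are not given: they have to be found in the camera images.
- turner_hinge (a point): middle of the hinge pin of the turner: fixed teak base 170 x 150 mm, two matching steel trays on one level pin 60 mm above the worktop. x along the pin, z up, y level to the side where the filled tray lies. Each tray: a row of three 48 mm square pockets 11 mm deep, spans 16 to 70 mm from the pin and 78 mm either way along it; its rim lies in the plane through the pin, its body is 14 mm thick
- filled_tray (a joint): angle of the filled tray about the pin (rad): 0 = flat, open side up, on the +y side; 1.571 = upright; 3.142 = turned fully over onto the -y side. A little stiff (about 0.35 N m, plus the weight). It carries the empty tray along when that is closed on it
- empty_tray (a joint): angle between the trays (rad): 0 = empty tray closed face-down on the filled one, 3.142 = folded flat back to the -y side. Starts at 2.0 to 3.1. Stiff (about 0.30 N m): it stays where it is put, and stays closed while the pair is turned by the filled tray's handle; pulling the empty tray's handle alone only opens it again
- empty_handle (a point): middle of the grip bar of the empty tray's loop handle: round steel bar 10 mm thick, parallel to the pin, 125 mm from it, in the plane of the tray's rim, 36 mm along +x from the pin's middle. 50 mm of bar is free, with 50 mm free between bar and tray. It circles the pin at the angle filled_tray + empty_tray, from +y upwards
- filled_handle (a point): middle of the grip bar of the filled tray's handle, alike, but 36 mm along -x from the pin's middle. It circles the pin at the angle filled_tray, from +y upwards. Either bar can turn inside a light grip, so the fingers can point down all through a swing. With the trays closed the two bars are in line, 2 mm apart, neither in the other's way
- biscuit1_mid (a point): firm round biscuit, tan, 38 mm across and 15 mm thick, 25 g; the point is its centre. It lies loose in the first (-x end of the hinge) pocket of the filled tray and stands 4 mm above the tray's rim
- biscuit2_mid (a point): firm round biscuit, tan, 38 mm across and 15 mm thick, 25 g; the point is its centre. It lies loose in the middle pocket of the filled tray and stands 4 mm above the tray's rim
- biscuit3_mid (a point): firm round biscuit, tan, 38 mm across and 15 mm thick, 25 g; the point is its centre. It lies loose in the last (+x end of the hinge) pocket of the filled tray and stands 4 mm above the tray's rim
Not all that is in view belongs to the job. Leave any purple look-alike of the part that bears biscuit2_mid alone. Leave any white look-alike of the part that bears biscuit1_mid alone.

How it is judged (in metres and radians):
On the way:
1. the empty tray lies closed, face-down, on the filled tray, which still lies on its own side (value of joint empty_tray below 0.14 rad and value of joint filled_tray below 0.17 rad), for 0.2 s.
At the end, for the whole second after the job is handed in: The filled tray is turned over to within 0.2 rad of flat and at rest, the trays closed to within 0.18 rad, and all three biscuits between them: centres 5 to 85 mm to the -y side of the hinge, within 90 mm of its middle along it, at most 20 mm below and 12 mm above it (value of joint filled_tray above 2.94 rad and value of joint empty_tray below 0.18 rad and velocity of joint filled_tray between -0.1 and 0.1 rad/s and x of biscuit1_mid in the frame of turner_hinge between -0.09 and 0.09 m and y of biscuit1_mid in the frame of turner_hinge between -0.085 and -0.005 m and z of biscuit1_mid in the frame of turner_hinge between -0.02 and 0.012 m and x of biscuit2_mid in the frame of turner_hinge between -0.09 and 0.09 m and y of biscuit2_mid in the frame of turner_hinge between -0.085 and -0.005 m and z of biscuit2_mid in the frame of turner_hinge between -0.02 and 0.012 m and x of biscuit3_mid in the frame of turner_hinge between -0.09 and 0.09 m and y of biscuit3_mid in the frame of turner_hinge between -0.085 and -0.005 m and z of biscuit3_mid in the frame of turner_hinge between -0.02 and 0.012 m); the robot touches nothing.
It also fails if it takes over 58 s, if anything falls off the work surface, if the arm or the gripper's body presses on something with over 40 N, if the wrist force passes 120 N, or if a joint passes its speed limit or range.

## Working session

There is one attempt and no reset: what is moved stays moved. The work goes in short steps, Python scripts to look and compute and a tool call to move; the robot and the scene stay as the last step left them, time stands still between calls to the robot, and variables do not carry over. Pictures are saved under pics/ and viewed, and the job is handed in when it is done.

Besides the shell and the picture viewer there is one more tool, called in YAML: its name, and indented under it one key for each argument. apply_moves: Moves the arm, as the interface text tells. Its arguments: {"type":"object","properties":{"increments":{"type":"array"},"jaw":{"type":"number"}},"required":["increments"]}

```bash
ls; mkdir -p pics
python3 - <<'E'
from rig import status, read_camera, calibration, manip
import cv2
print(status.get_obs(), manip.tip_reach)
for n in ["scene","side"]:
    cv2.imwrite(f"pics/{n}0.png",read_camera(n)); 
    c=calibration(n); print(n,c)
E
```

```text
pics
{'clock': 0.0, 'joint_positions': array([ 6.15127479e+01,  1.79588544e+01,  8.58553518e+01,  8.68191095e-04,
        7.62626400e+01, -1.27987648e+01]), 'joint_vel': array([-0.0339052 , -0.08341133,  0.05919458, -0.06521398,  0.00984404,
        0.04106291]), 'effort': array([ 2.92944105e-04, -4.12267220e+01, -2.59746587e+01, -1.52789680e-04,
        4.13042813e-03,  5.21182670e-06]), 'position': array([0.14184072, 0.50521838, 0.24973152]), 'tool_rot': array([[ 2.70410051e-01, -6.52649243e-04, -9.62745023e-01],
       [ 9.62744360e-01, -1.17180788e-03,  2.70410659e-01],
       [-1.30463551e-03, -9.99999100e-01,  3.11465750e-04]]), 'force': array([ 0.96417918, -0.42749988,  0.70734933]), 'ft_torque': array([ 0.04357758, -0.01826889,  0.009047  ]), 'width': 0.08599600234517914} 0.019
scene {'mtx': array([[437.58259321,   0.        , 278.80693133],
       [  0.        , 437.58259321, 201.22880414],
       [  0.        ,   0.        ,   1.        ]]), 'world_to_cam': array([[-0.29091625,  0.95663095,  0.01499904,  0.0285017 ],
       [-0.64946878, -0.20896979,  0.73111006,  0.27359414],
       [ 0.70253686,  0.20295039,  0.68209464, -1.06962777],
       [ 0.        ,  0.        ,  0.        ,  1.        ]])}
side {'mtx': array([[534.77170467,   0.        , 269.64471989],
       [  0.        , 534.77170467, 205.20876674],
       [  0.        ,   0.        ,   1.        ]]), 'world_to_cam': array([[ 0.82411271, -0.5662334 ,  0.01476438, -0.3372995 ],
       [ 0.30476461,  0.46523328,  0.83106951, -0.25572219],
       [-0.47744819, -0.68039528,  0.55597256, -0.44240202],
       [ 0.        ,  0.        ,  0.        ,  1.        ]])}
```

View pics/scene0.png

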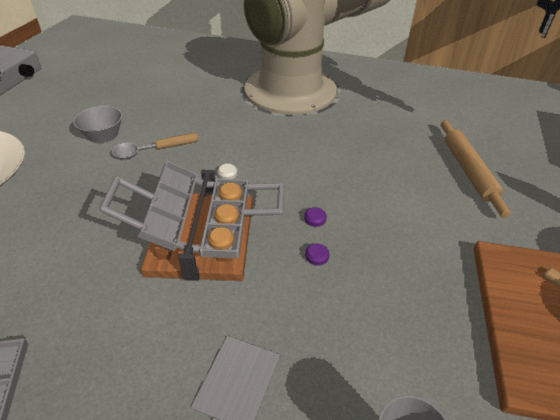

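View pics/side0.png

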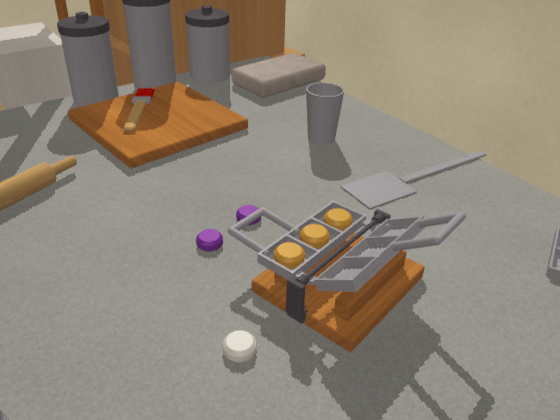

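The filled tray (three tan biscuits at scene ~(231,190), (227,213), (221,238)) lies on the image-right side. The empty tray is tilted at the left, with its handle bar at ~(110,190). The purple biscuits (316,216) and (317,254) and the white one (227,172) are look-alikes, so I'll leave them alone. Next I'll enlarge crops.

Run:
```python
import cv2
a=cv2.imread("pics/scene0.png")[145:290,90:300]; cv2.imwrite("pics/s0c.png",cv2.resize(a,None,fx=3.8,fy=3.8,interpolation=cv2.INTER_CUBIC))
a=cv2.imread("pics/side0.png")[190:350,220:480]; cv2.imwrite("pics/d0c.png",cv2.resize(a,None,fx=3,fy=3,interpolation=cv2.INTER_CUBIC))
```

```text
(no output)
```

View pics/s0c.png

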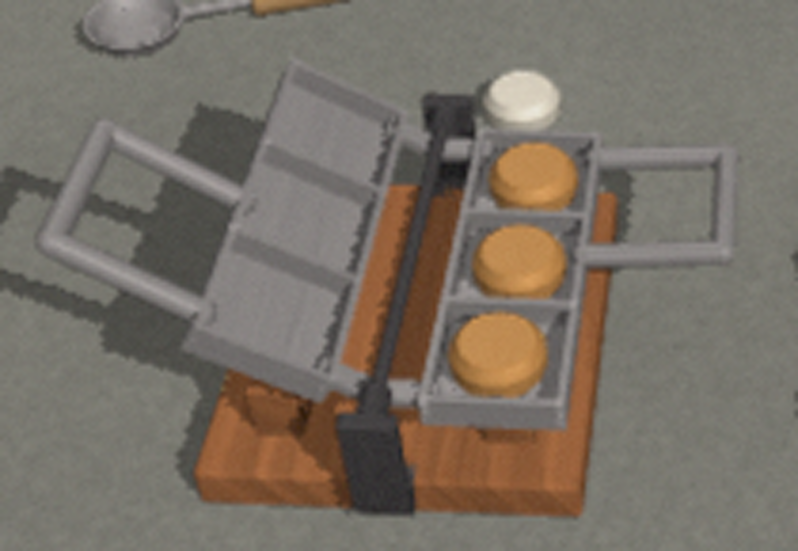

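View pics/d0c.png

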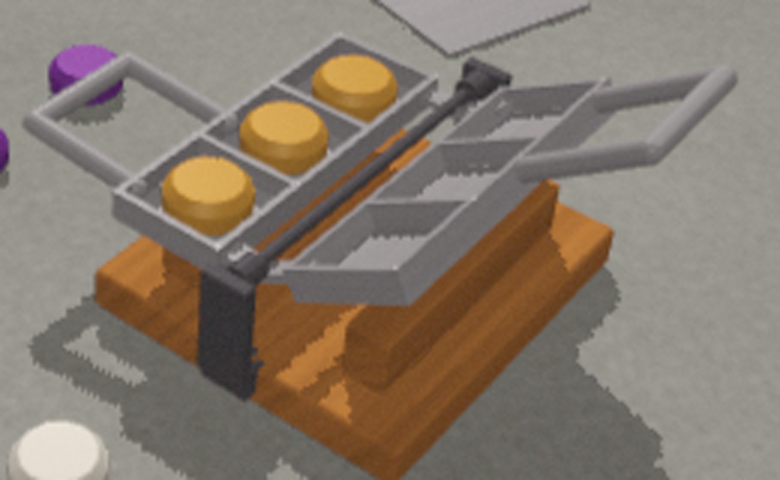

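```bash
cat > h.py <<'E'
import numpy as np,cv2
from rig import calibration
def ray(n,p):
    c=calibration(n);K=c["mtx"];T=c["world_to_cam"];R=T[:3,:3];o=-R.T@T[:3,3]
    d=np.linalg.inv(K)@[p[0],p[1],1.];d=np.array([d[0],-d[1],-d[2]]);d=R.T@d
    return o,d/np.linalg.norm(d)
def tri(ps,pd):
    (a,u),(b,v)=ray("scene",ps),ray("side",pd)
    s=np.linalg.lstsq(np.c_[u,-v],b-a,rcond=None)[0]
    p,q=a+s[0]*u,b+s[1]*v
    return (p+q)/2,np.linalg.norm(p-q)
def plane(n,p,z):
    o,d=ray(n,p);return o+d*(z-o[2])/d[2]
def proj(n,P):
    c=calibration(n);q=c["world_to_cam"]@np.r_[P,1];q=c["mtx"]@[q[0],-q[1],-q[2]];return q[:2]/q[2]
E
python3 - <<'E'
from h import *
np.set_printoptions(precision=4,suppress=True)
S=lambda x,y:(90+x/3.8,145+y/3.8); D=lambda x,y:(220+x/3,190+y/3)
P={}
for n,s,d in [("fh-",(729,152),(32,120)),("fh+",(727,252),(127,62)),("eh-",(105,130),(655,155)),("eh+",(45,242),(727,75)),
 ("b1",(535,168),(208,182)),("b2",(522,255),(284,125)),("b3",(498,345),(356,80)),("pin-",(438,118),(248,268)),("pin+",(375,385),(475,80))]:
    p,e=tri(S(*s),D(*d));P[n]=p;print(n,p,round(e,4))
    if n[0] in"f": print(plane("scene",S(*s),.06),plane("side",D(*d),.06))
    if n[0]=="b": print(plane("scene",S(*s),.064),plane("side",D(*d),.064))
x=P["b3"]-P["b1"];print(np.degrees(np.arctan2(x[1],x[0])))
x=P["pin+"]-P["pin-"];print(np.degrees(np.arctan2(x[1],x[0])),np.linalg.norm(x))
E
```

```text
fh- [0.4171 0.1008 0.0609] 0.0011
[0.4155 0.1008 0.06  ] [0.4179 0.1012 0.06  ]
fh+ [0.4755 0.1169 0.0597] 0.0022
[0.4748 0.1177 0.06  ] [0.4756 0.1153 0.06  ]
eh- [ 0.5457 -0.1081  0.1223] 0.0032
eh+ [ 0.6057 -0.0922  0.124 ] 0.0004
b1 [0.4535 0.0256 0.0618] 0.0017
[0.4549 0.0272 0.064 ] [0.4521 0.0226 0.064 ]
b2 [0.5034 0.0396 0.0611] 0.0018
[0.5053 0.0415 0.064 ] [0.5012 0.0357 0.064 ]
b3 [0.551  0.0488 0.0605] 0.0019
[0.5532 0.0509 0.064 ] [0.5479 0.0442 0.064 ]
pin- [ 0.4355 -0.0257  0.0626] 0.0004
pin+ [0.5882 0.0152 0.0661] 0.0037
13.371908357039121
15.00641704036028 0.15807202118261826
```

The hinge is at about (0.5125, -0.003, 0.06) with yaw 15°. The filled handle is at (0.446, 0.109, 0.06). The empty handle is at (0.576, -0.100, 0.123), so the empty tray sits at about 150°. I'll start towards the empty handle, turning the jaws across the bar.

apply_moves:
  increments:
    - [[-2.4,0,-3.0,-0.107],[-4.8,0,-6.0,-0.214],[-7.2,0,-9.0,-0.321],[-9.6,0,-12.0,-0.428],[-12.0,0,-15.0,-0.536]]
  jaw: 0.2

```text
clock: 0.52
position: [0.2513, 0.3526, 0.2501]
tool_rot: [[-0.249, -0.0, -0.969], [0.969, -0.0, -0.249], [-0.0, -1.0, 0.0]]
force: [1.1, 0.7, -0.5]
width: 0.0342
```

```bash
cat > go.py <<'E'
import sys,numpy as np
from rig import status
def go(t,yaw=None):
    o=status.get_obs();R=o["tool_rot"];d=R.T@(np.array(t)-o["position"])*100
    y=np.degrees(np.arctan2(R[1,0],R[0,0]))
    print("t",round(o["clock"],2),"pos",o["position"].round(4),"yaw",round(y,2),"F",o["force"].round(1),"w",round(o["width"],4))
    print("delta cm",d.round(2),"twist",None if yaw is None else round(-np.radians(yaw-y),3))
if __name__=="__main__": a=[float(x) for x in sys.argv[1:]];go(a[:3],a[3])
E
python3 go.py .576 -.1 .25 105
```

```text
t 0.52 pos [0.2513 0.3526 0.2501] yaw 104.39 F [ 1.1  0.7 -0.5] w 0.0342
delta cm [-5.191e+01  2.000e-02 -2.020e+01] twist -0.011
```

apply_moves:
  increments:
    - [[-3.6,0,-1.4,0],[-7.2,0,-2.8,0],[-10.8,0,-4.2,0],[-14.4,0,-5.6,0],[-18.0,0,-7.0,0]]

```text
clock: 0.93
position: [0.363, 0.1949, 0.2503]
tool_rot: [[-0.243, -0.0, -0.97], [0.97, 0.0, -0.243], [0.0, -1.0, 0.0]]
force: [1.0, 0.1, 0.6]
width: 0.0342
```

apply_moves:
  increments:
    - [[-3.6,0,-1.4,0],[-7.2,0,-2.8,0],[-10.8,0,-4.2,0],[-14.4,0,-5.6,0],[-18.0,0,-7.0,0]]

```text
clock: 1.35
position: [0.4748, 0.0372, 0.2501]
tool_rot: [[-0.243, -0.0, -0.97], [0.97, 0.0, -0.243], [0.0, -1.0, 0.0]]
force: [0.0, 0.9, 1.0]
width: 0.0343
```

```bash
python3 go.py .576 -.1 .25 105
```

```text
t 1.35 pos [0.4748 0.0372 0.2501] yaw 104.06 F [0.  0.9 1. ] w 0.0343
delta cm [-1.576e+01  1.000e-02 -6.480e+00] twist -0.016
```

apply_moves:
  increments:
    - [[-3.6,0,-1.5,-0.016],[-7.2,0,-3.0,-0.016],[-10.8,0,-4.5,-0.016],[-14.4,0,-5.8,-0.016],[-15.5,0,-6.3,-0.016]]

```text
clock: 1.77
position: [0.5745, -0.1001, 0.2492]
tool_rot: [[-0.256, -0.001, -0.967], [0.967, -0.001, -0.256], [-0.0, -1.0, 0.001]]
force: [0.7, 0.2, -0.4]
width: 0.0339
```

```bash
python3 go.py .576 -.1 .25 105
python3 - <<'E'
from rig import *
import cv2
from rig import read_camera
for n in ["scene","side","wrist"]:
    cv2.imwrite(f"pics/{n}1.png",read_camera(n))
E
python3 -c "
import cv2,numpy as np
cv2.imwrite('pics/w1.png',cv2.imread('pics/wrist1.png'))
a=cv2.imread('pics/scene1.png')[60:290,60:330];b=cv2.imread('pics/side1.png')[100:330,220:490]
cv2.imwrite('pics/p1.png',cv2.resize(np.hstack([a,b]),(800,340)))"
```

```text
t 1.77 pos [ 0.5745 -0.1001  0.2492] yaw 104.81 F [ 0.7  0.2 -0.4] w 0.0339
delta cm [-0.03 -0.08 -0.15] twist -0.003
```

View pics/p1.png

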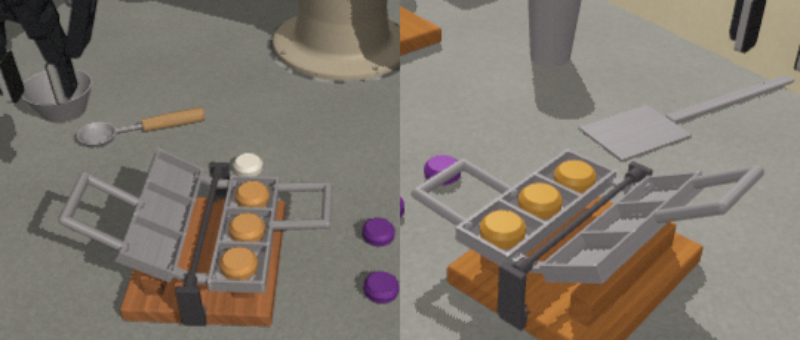

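View pics/w1.png

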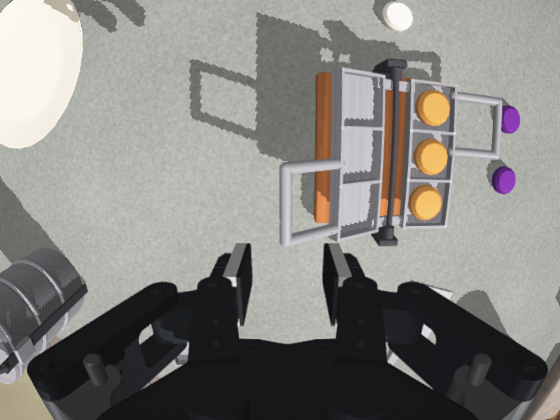

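The wrist view shows the empty-tray bar at (287,165)–(287,243), centred laterally between the jaws (x≈287). I'll check this with a projection.

Run:
```python
from h import *
c=calibration("wrist")
print({k:np.array(v).round(3).tolist() for k,v in c.items()})
def wproj(P):
    K=c["mtx"];q=c["world_to_cam"]@np.r_[P,1];q=np.array([q[0],-q[1],-q[2]])
    r=np.hypot(q[0],q[1]);th=np.arctan2(r,q[2]);return K[0,0]*th*q[0]/r+K[0,2],K[1,1]*th*q[1]/r+K[1,2]
H=np.array([.5125,-.003,.06]);a=np.radians(15);ex=np.array([np.cos(a),np.sin(a),0]);ey=np.array([-np.sin(a),np.cos(a),0])
for n,P in [("fh",H-.036*ex+.125*ey),("f-",H-.061*ex+.125*ey),("f+",H-.011*ex+.125*ey)]: print(n,np.round(wproj(P)),proj("scene",P).round(),proj("side",P).round())
for t in (2.55,2.62,2.69):
  for x in (.011,.036,.061):
    P=H+x*ex+.125*(np.cos(t)*ey+np.sin(t)*np.array([0,0,1]));print(t,x,P.round(4),np.round(wproj(P)),proj("scene",P).round(),proj("side",P).round())
```

```text
{'mtx': [[325.192, 0.0, 286.918], [0.0, 325.192, 205.588], [0.0, 0.0, 1.0]], 'world_to_cam': [[-0.259, 0.966, 0.002, 0.24], [-0.933, -0.25, -0.26, 0.544], [-0.251, -0.069, 0.966, -0.241], [0.0, 0.0, 0.0, 1.0]]}
fh [495. 128.] [281. 198.] [246. 220.]
f- [496. 106.] [282. 187.] [233. 229.]
f+ [493. 151.] [281. 209.] [259. 212.]
2.55 0.011 [ 0.55   -0.1004  0.1297] [288. 177.] [118. 178.] [435. 231.]
2.55 0.036 [ 0.5741 -0.0939  0.1297] [288. 209.] [113. 190.] [446. 221.]
2.55 0.061 [ 0.5983 -0.0874  0.1297] [288. 239.] [107. 203.] [455. 211.]
2.62 0.011 [ 0.5512 -0.1048  0.1223] [282. 175.] [116. 182.] [438. 238.]
2.62 0.036 [ 0.5753 -0.0984  0.1223] [283. 206.] [111. 194.] [448. 228.]
2.62 0.061 [ 0.5995 -0.0919  0.1223] [283. 235.] [105. 207.] [458. 218.]
2.69 0.011 [ 0.5522 -0.1088  0.1145] [277. 174.] [115. 186.] [440. 246.]
2.69 0.036 [ 0.5764 -0.1023  0.1145] [278. 204.] [109. 198.] [450. 235.]
2.69 0.061 [ 0.6005 -0.0958  0.1145] [278. 232.] [103. 211.] [460. 225.]
```

Alignment agrees to within a few mm. Descending to the bar.

apply_moves:
  increments:
    - [[0,3.0,-0.1,0],[0,6.0,-0.1,0],[0,9.0,-0.1,0],[0,11.5,-0.1,0],[0,12.4,-0.1,0]]

```text
clock: 2.33
position: [0.5719, -0.0937, 0.1231]
tool_rot: [[-0.26, -0.005, -0.966], [0.966, 0.002, -0.26], [0.004, -1.0, 0.005]]
force: [-0.4, 0.4, 0.1]
width: 0.0343
```

```bash
python3 go.py .576 -.1 .124 105
python3 - <<'E'
import cv2,numpy as np
from rig import read_camera
a=read_camera("scene")[60:290,60:330];b=read_camera("side")[100:330,220:490]
cv2.imwrite('pics/p2.png',cv2.resize(np.hstack([a,b]),(800,340)))
E
```

```text
t 2.33 pos [ 0.5719 -0.0937  0.1231] yaw 105.08 F [-0.4  0.4  0.1] w 0.0343
delta cm [-0.71 -0.09 -0.23] twist 0.001
```

View pics/p2.png

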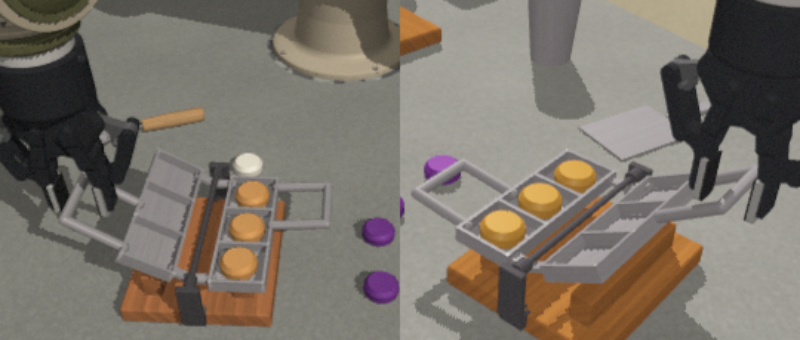

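apply_moves:
  increments:
    - [[-0.3,0,-0.1,0],[-0.6,0,-0.2,0],[-0.6,0,-0.2,0],[-0.6,0,-0.2,0],[-0.6,0,-0.2,0]]

```text
clock: 2.85
position: [0.5777, -0.1011, 0.127]
tool_rot: [[-0.259, 0.001, -0.966], [0.966, -0.0, -0.259], [-0.001, -1.0, -0.001]]
force: [0.3, -0.7, 0.5]
width: 0.0344
```

```bash
python3 go.py .576 -.1 .124 105
python3 - <<'E'
import cv2,numpy as np
from rig import read_camera
a=read_camera("wrist")
cv2.imwrite('pics/p3.png',a)
E
```

```text
t 2.85 pos [ 0.5777 -0.1011  0.127 ] yaw 104.99 F [ 0.3 -0.7  0.5] w 0.0344
delta cm [0.15 0.3  0.13] twist -0.0
```

View pics/p3.png

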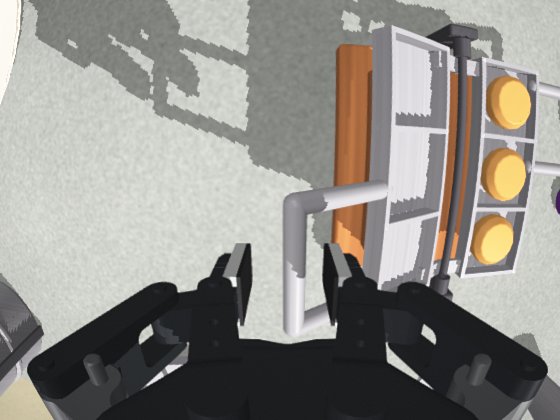

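The bar sits at x≈294, between the jaws (248…325), about 3 mm off centre. I'll centre it and grip.

apply_moves:
  increments:
    - [[0.25,0.3,0,0],[0.25,0.3,0,0],[0.25,0.3,0,0],[0.25,0.3,0,0],[0.25,0.3,0,0]]

```text
clock: 3.32
position: [0.5769, -0.0986, 0.1234]
tool_rot: [[-0.259, 0.0, -0.966], [0.966, -0.0, -0.259], [-0.0, -1.0, -0.0]]
force: [-0.3, 0.1, 0.6]
width: 0.0341
```

apply_moves:
  increments:
    - [[0,0,0,0],[0,0,0,0],[0,0,0,0],[0,0,0,0],[0,0,0,0]]
  jaw: 1

```text
clock: 3.73
position: [0.5768, -0.0984, 0.1233]
tool_rot: [[-0.259, -0.0, -0.966], [0.966, 0.0, -0.259], [0.0, -1.0, 0.0]]
force: [0.4, 0.6, -0.4]
width: 0.0077
```

```bash
python3 go.py .576 -.1 .124 105
python3 - <<'E'
import cv2,numpy as np
from rig import read_camera
a=read_camera("wrist")[120:360,180:460]
b=read_camera("side")[100:330,220:490]
cv2.imwrite('pics/p4.png',np.hstack([cv2.resize(a,(400,340)),cv2.resize(b,(400,340))]))
E
```

```text
t 3.73 pos [ 0.5768 -0.0984  0.1233] yaw 105.0 F [ 0.4  0.6 -0.4] w 0.0077
delta cm [-0.13 -0.07  0.12] twist -0.0
```

View pics/p4.png

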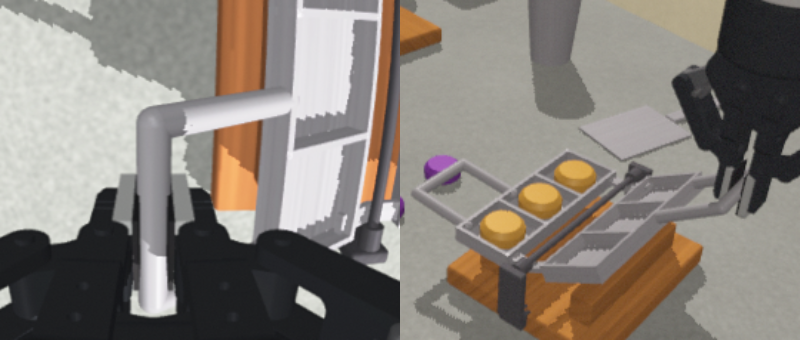

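Width is 7.7 mm, so the bar is between the pads. Starting the arc (150°→125°).

apply_moves:
  increments:
    - [[0.59,-0.92,0,0],[1.25,-1.78,0,0],[1.99,-2.59,0,0],[2.8,-3.33,0,0],[3.66,-3.99,0,0]]

```text
clock: 4.25
position: [0.5675, -0.0633, 0.1646]
tool_rot: [[-0.259, 0.002, -0.966], [0.966, -0.002, -0.259], [-0.002, -1.0, -0.001]]
force: [3.5, -5.4, -4.0]
width: 0.0076
```

```bash
python3 go.py .576 -.1 .124 105
python3 - <<'E'
import cv2,numpy as np
from rig import read_camera
a=read_camera("wrist")[120:360,180:460]
b=read_camera("side")[100:330,220:490]
cv2.imwrite('pics/p5.png',np.hstack([cv2.resize(a,(400,340)),cv2.resize(b,(400,340))]))
E
```

```text
t 4.25 pos [ 0.5675 -0.0633  0.1646] yaw 105.0 F [ 3.5 -5.4 -4. ] w 0.0076
delta cm [-3.76  4.07  0.13] twist 0.0
```

View pics/p5.png

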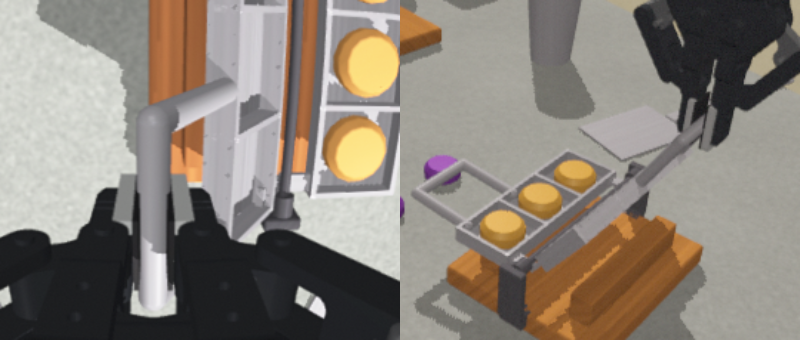

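apply_moves:
  increments:
    - [[0.92,-0.59,0,0],[1.89,-1.09,0,0],[2.89,-1.51,0,0],[3.93,-1.83,0,0],[5.0,-2.07,0,0]]

```text
clock: 4.77
position: [0.5554, -0.0163, 0.1867]
tool_rot: [[-0.258, 0.005, -0.966], [0.966, -0.004, -0.258], [-0.005, -1.0, -0.003]]
force: [-1.5, -9.9, 11.3]
width: 0.0075
```

apply_moves:
  increments:
    - [[1.08,-0.14,0,0],[2.17,-0.19,0,0],[3.26,-0.14,0,0],[4.34,0,0,0],[5.41,0.24,0,0]]

```text
clock: 5.18
position: [0.5412, 0.0375, 0.183]
tool_rot: [[-0.259, 0.004, -0.966], [0.966, -0.001, -0.259], [-0.002, -1.0, -0.003]]
force: [0.6, 1.4, 18.9]
width: 0.0076
```

apply_moves:
  increments:
    - [[1.04,0.32,0,0],[2.04,0.74,0,0],[3.01,1.24,0,0],[3.93,1.83,0,0],[4.79,2.49,0,0]]

```text
clock: 5.6
position: [0.5285, 0.0846, 0.1571]
tool_rot: [[-0.259, 0.003, -0.966], [0.966, 0.001, -0.259], [-0.0, -1.0, -0.003]]
force: [4.7, -1.6, 2.2]
width: 0.0076
```

```bash
python3 go.py .515 .127 .06 105
python3 - <<'E'
import cv2,numpy as np
from rig import read_camera
a=read_camera("wrist")[120:360,180:460]
b=read_camera("side")[100:330,220:490]
cv2.imwrite('pics/p6.png',np.hstack([cv2.resize(a,(400,340)),cv2.resize(b,(400,340))]))
E
```

```text
t 5.6 pos [0.5285 0.0846 0.1571] yaw 105.0 F [ 4.7 -1.6  2.2] w 0.0076
delta cm [4.45 9.71 0.24] twist -0.0
```

View pics/p6.png

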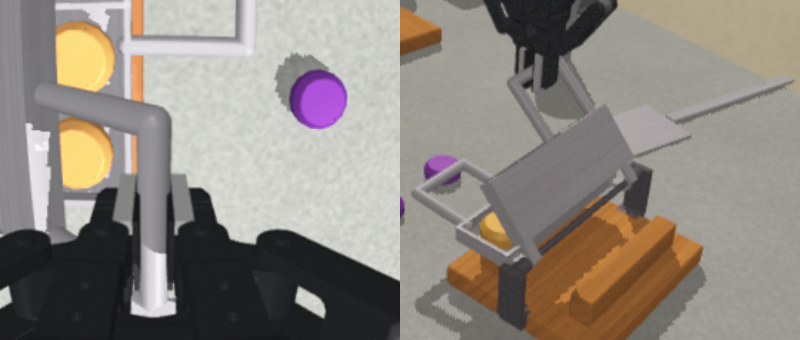

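apply_moves:
  increments:
    - [[0.81,0.74,0,0],[1.55,1.55,0,0],[2.21,2.41,0,0],[2.8,3.33,0,0],[3.3,4.3,0,0]]

```text
clock: 6.12
position: [0.5199, 0.1165, 0.1133]
tool_rot: [[-0.259, 0.002, -0.966], [0.966, 0.001, -0.259], [0.0, -1.0, -0.002]]
force: [7.0, -0.9, 3.6]
width: 0.0079
```

apply_moves:
  increments:
    - [[0.42,1.0,0,0],[0.74,2.04,0,0],[0.98,3.11,0,0],[1.12,4.19,0,0],[1.17,5.2,0,0]]

```text
clock: 6.53
position: [0.5171, 0.127, 0.0611]
tool_rot: [[-0.259, 0.002, -0.966], [0.966, -0.0, -0.259], [-0.001, -1.0, -0.002]]
force: [3.5, -5.3, 34.8]
width: 0.0078
```

```bash
python3 go.py .515 .127 .06 105
python3 - <<'E'
import cv2,numpy as np
from rig import read_camera
a=read_camera("wrist")[120:360,180:460]
b=read_camera("side")[100:330,220:490]
cv2.imwrite('pics/p7.png',np.hstack([cv2.resize(a,(400,340)),cv2.resize(b,(400,340))]))
E
```

```text
t 6.53 pos [0.5171 0.127  0.0611] yaw 105.02 F [ 3.5 -5.3 34.8] w 0.0078
delta cm [0.05 0.11 0.2 ] twist 0.0
```

View pics/p7.png

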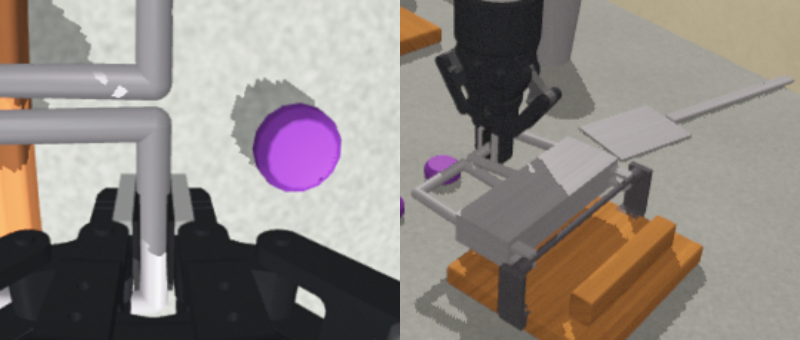

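The bars are in line and the arm is pressing with 35 N, so the tray is on its stop. I'll hold, release and rise.

apply_moves:
  increments:
    - [[0,-0.1,0,0],[0,-0.1,0,0],[0,-0.1,0,0],[0,-0.1,0,0],[0,-0.1,0,0]]

```text
clock: 7.05
position: [0.5168, 0.1271, 0.0618]
tool_rot: [[-0.258, 0.001, -0.966], [0.966, 0.001, -0.258], [0.001, -1.0, -0.001]]
force: [9.6, -1.8, -4.0]
width: 0.0079
```

apply_moves:
  increments:
    - [[0,0,0,0],[0,0,0,0],[0,0,0,0],[0,0,0,0],[0,0,0,0]]
  jaw: 0.2

```text
clock: 7.47
position: [0.516, 0.127, 0.0623]
tool_rot: [[-0.259, -0.001, -0.966], [0.966, 0.0, -0.259], [0.0, -1.0, 0.001]]
force: [0.1, 0.3, -0.8]
width: 0.0341
```

apply_moves:
  increments:
    - [[0,-2,0,0],[0,-4,0,0],[0,-6,0,0],[0,-8,0,0],[0,-8,0,0]]

```text
clock: 7.88
position: [0.5178, 0.127, 0.1462]
tool_rot: [[-0.259, 0.006, -0.966], [0.966, 0.0, -0.259], [-0.001, -1.0, -0.006]]
force: [0.4, -0.2, 0.6]
width: 0.0339
```

```bash
python3 go.py .446 .109 .14 105
python3 - <<'E'
import cv2,numpy as np
from rig import read_camera
a=read_camera("wrist")
b=read_camera("side")[100:330,220:490]
cv2.imwrite('pics/p8.png',np.hstack([cv2.resize(a,(453,340)),cv2.resize(b,(347,295))[:, :] if 0 else cv2.resize(b,(347,340))]))
E
```

```text
t 7.88 pos [0.5178 0.127  0.1462] yaw 105.01 F [ 0.4 -0.2  0.6] w 0.0339
delta cm [0.12 0.58 7.41] twist 0.0
```

View pics/p8.png

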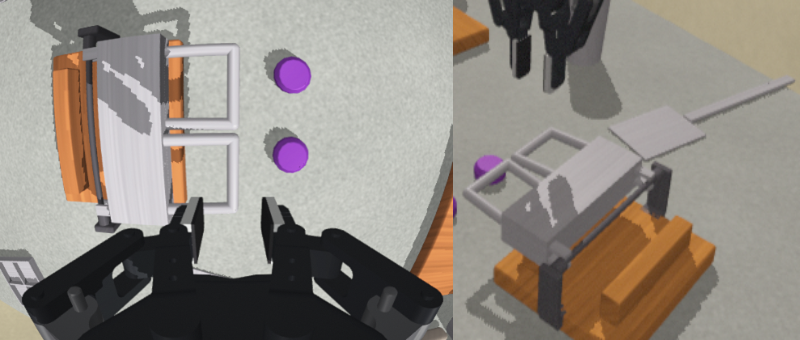

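The trays are closed flat: the two loops lie in line in the wrist view, at about (237,90) and (237,170). Moving to the filled tray's handle, 72 mm towards -x.

apply_moves:
  increments:
    - [[0,0,2.4,0],[0,0,4.8,0],[0,0,7.2,0],[0,0,7.2,0],[0,0,7.2,0]]

```text
clock: 8.4
position: [0.4461, 0.1081, 0.142]
tool_rot: [[-0.258, -0.002, -0.966], [0.966, 0.0, -0.258], [0.0, -1.0, 0.001]]
force: [-0.0, 0.3, 0.1]
width: 0.0344
```

```bash
python3 go.py .446 .109 .06 105
python3 - <<'E'
import cv2,numpy as np
from rig import read_camera
a=read_camera("wrist")
cv2.imwrite('pics/p9.png',a)
E
```

```text
t 8.4 pos [0.4461 0.1081 0.142 ] yaw 104.98 F [-0.   0.3  0.1] w 0.0344
delta cm [ 0.08  8.2  -0.03] twist -0.0
```

View pics/p9.png

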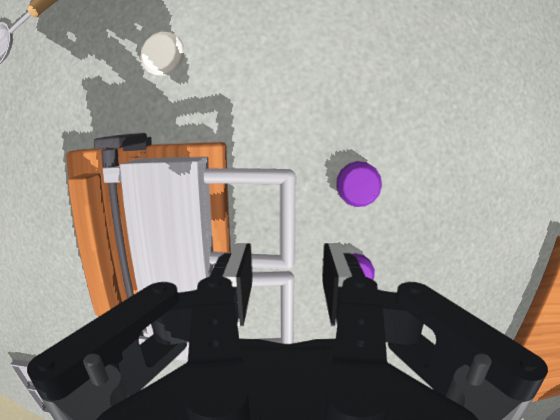

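The filled bar is at (288,180)–(288,262), centred between the jaws. Going down to grip.

apply_moves:
  increments:
    - [[0,2.5,0,0],[0,5.0,0,0],[0,7.2,0,0],[0,8.1,0,0],[0,8.1,0,0]]

```text
clock: 8.87
position: [0.4464, 0.1082, 0.0597]
tool_rot: [[-0.259, -0.004, -0.966], [0.966, 0.0, -0.259], [0.001, -1.0, 0.004]]
force: [-0.3, 0.0, -0.6]
width: 0.0339
```

apply_moves:
  increments:
    - [[0,0,0,0],[0,0,0,0],[0,0,0,0],[0,0,0,0],[0,0,0,0]]
  jaw: 1

```text
clock: 9.28
position: [0.4476, 0.1086, 0.0627]
tool_rot: [[-0.259, 0.003, -0.966], [0.966, 0.001, -0.259], [0.0, -1.0, -0.003]]
force: [-0.2, 5.2, 2.8]
width: 0.0076
```

```bash
python3 go.py .446 .109 .06 105
python3 - <<'E'
import cv2,numpy as np
from rig import read_camera
a=read_camera("wrist")[120:360,180:460]
b=read_camera("side")[100:330,200:470]
cv2.imwrite('pics/p10.png',np.hstack([cv2.resize(a,(400,340)),cv2.resize(b,(400,340))]))
E
```

```text
t 9.28 pos [0.4476 0.1086 0.0627] yaw 104.98 F [-0.2  5.2  2.8] w 0.0076
delta cm [0.08 0.27 0.15] twist -0.0
```

View pics/p10.png

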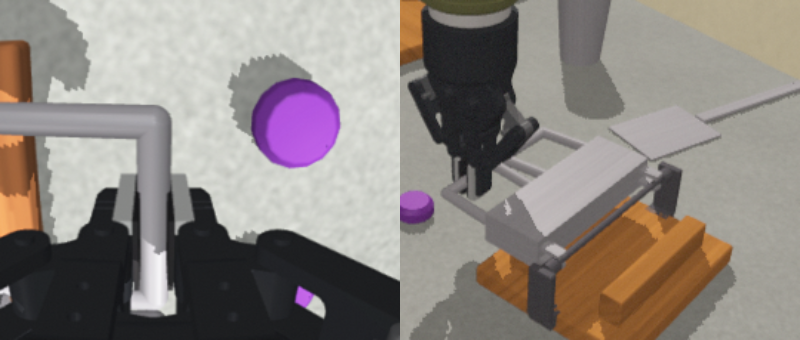

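apply_moves:
  increments:
    - [[-0.05,-1.09,0,0],[-0.19,-2.17,0,0],[-0.43,-3.24,0,0],[-0.75,-4.28,0,0],[-1.17,-5.28,0,0]]

```text
clock: 9.8
position: [0.4503, 0.0981, 0.1155]
tool_rot: [[-0.258, 0.002, -0.966], [0.966, 0.003, -0.258], [0.002, -1.0, -0.003]]
force: [3.3, 10.6, -6.1]
width: 0.0077
```

```bash
python3 go.py .4526 .098 .113 105
python3 - <<'E'
import cv2,numpy as np
from rig import read_camera
a=read_camera("wrist")[120:360,180:460]
b=read_camera("side")[100:330,200:470]
cv2.imwrite('pics/p11.png',np.hstack([cv2.resize(a,(400,340)),cv2.resize(b,(400,340))]))
E
```

```text
t 9.8 pos [0.4503 0.0981 0.1155] yaw 104.96 F [ 3.3 10.6 -6.1] w 0.0077
delta cm [-0.07  0.25 -0.22] twist -0.001
```

View pics/p11.png

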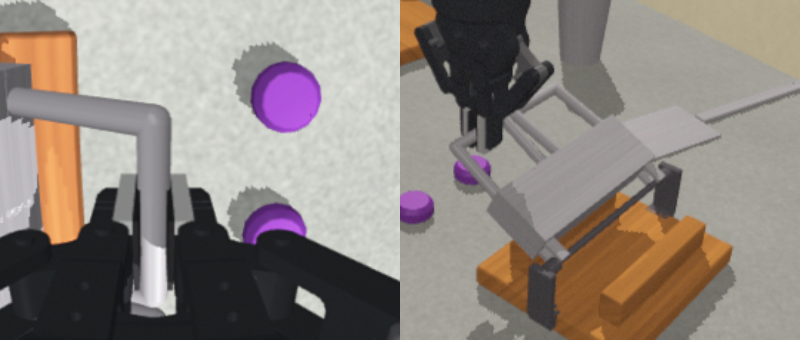

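The pair is rising together, still closed. Continuing the swing.

apply_moves:
  increments:
    - [[-0.5,-0.97,0,0],[-1.09,-1.89,0,0],[-1.75,-2.75,0,0],[-2.49,-3.56,0,0],[-3.3,-4.3,0,0]]

```text
clock: 10.32
position: [0.4583, 0.0678, 0.1595]
tool_rot: [[-0.258, 0.001, -0.966], [0.966, 0.007, -0.258], [0.006, -1.0, -0.003]]
force: [-4.9, 23.5, 14.9]
width: 0.0079
```

apply_moves:
  increments:
    - [[-0.86,-0.66,0,0],[-1.78,-1.25,0,0],[-2.75,-1.75,0,0],[-3.75,-2.17,0,0],[-4.79,-2.49,0,0]]

```text
clock: 10.73
position: [0.471, 0.0201, 0.1859]
tool_rot: [[-0.26, 0.003, -0.966], [0.966, 0.003, -0.26], [0.002, -1.0, -0.004]]
force: [-9.0, 10.2, 23.9]
width: 0.0073
```

apply_moves:
  increments:
    - [[-1.07,-0.24,0,0],[-2.15,-0.38,0,0],[-3.24,-0.43,0,0],[-4.33,-0.38,0,0],[-5.41,-0.24,0,0]]

```text
clock: 11.15
position: [0.4852, -0.0339, 0.1871]
tool_rot: [[-0.259, 0.002, -0.966], [0.966, -0.0, -0.259], [-0.001, -1.0, -0.002]]
force: [-3.7, 3.9, 9.4]
width: 0.0078
```

apply_moves:
  increments:
    - [[-1.07,0.24,0,0],[-2.11,0.56,0,0],[-3.11,0.98,0,0],[-4.08,1.48,0,0],[-5.0,2.07,0,0]]

```text
clock: 11.57
position: [0.498, -0.0824, 0.1639]
tool_rot: [[-0.259, 0.0, -0.966], [0.966, 0.0, -0.259], [0.0, -1.0, -0.0]]
force: [0.2, 5.5, 3.2]
width: 0.0076
```

```bash
python3 go.py .496 -.0815 .162 105
python3 - <<'E'
import cv2,numpy as np
from rig import read_camera
a=read_camera("wrist")[120:360,180:460]
b=read_camera("side")[100:330,200:470]
cv2.imwrite('pics/p12.png',np.hstack([cv2.resize(a,(400,340)),cv2.resize(b,(400,340))]))
E
```

```text
t 11.57 pos [ 0.498  -0.0824  0.1639] yaw 104.99 F [0.2 5.5 3.2] w 0.0076
delta cm [0.14 0.19 0.17] twist -0.0
```

View pics/p12.png

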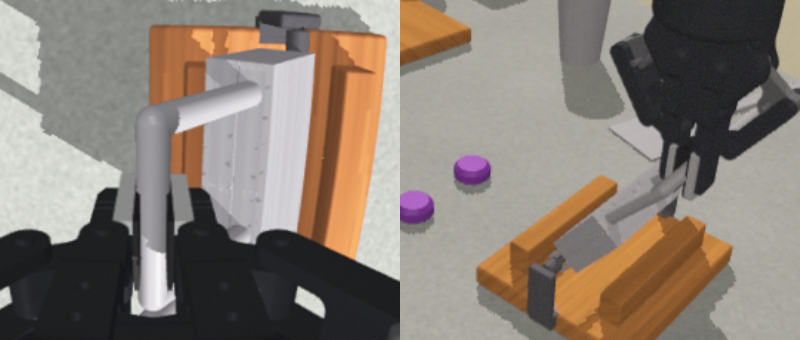

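apply_moves:
  increments:
    - [[-0.86,0.66,0,0],[-1.67,1.4,0,0],[-2.41,2.21,0,0],[-3.07,3.07,0,0],[-3.66,3.99,0,0]]

```text
clock: 12.08
position: [0.5077, -0.1177, 0.1234]
tool_rot: [[-0.259, 0.001, -0.966], [0.966, 0.0, -0.259], [-0.0, -1.0, -0.001]]
force: [2.7, 6.1, 3.4]
width: 0.0076
```

apply_moves:
  increments:
    - [[-0.5,0.97,0,0],[-0.92,1.97,0,0],[-1.24,3.01,0,0],[-1.48,4.08,0,0],[-1.62,5.16,0,0]]

```text
clock: 12.5
position: [0.5116, -0.1328, 0.0714]
tool_rot: [[-0.259, 0.0, -0.966], [0.966, 0.001, -0.259], [0.0, -1.0, -0.0]]
force: [5.1, 5.7, 1.5]
width: 0.0076
```

```bash
python3 go.py .510 -.133 .06 105
```

```text
t 12.5 pos [ 0.5116 -0.1328  0.0714] yaw 104.99 F [5.1 5.7 1.5] w 0.0076
delta cm [0.02 1.14 0.16] twist -0.0
```

apply_moves:
  increments:
    - [[-0.02,0.4,0,0],[-0.03,0.7,0,0],[-0.03,1.0,0,0],[-0.03,1.15,0,0],[-0.03,1.15,0,0]]

```text
clock: 12.92
position: [0.5119, -0.133, 0.0646]
tool_rot: [[-0.26, 0.001, -0.966], [0.966, -0.001, -0.26], [-0.001, -1.0, -0.001]]
force: [-14.2, 12.3, 49.4]
width: 0.0076
```

```bash
python3 go.py .510 -.133 .06 105
python3 - <<'E'
import cv2,numpy as np
from rig import read_camera
a=read_camera("wrist")[120:360,180:460]
b=read_camera("side")[100:330,200:470]
cv2.imwrite('pics/p13.png',np.hstack([cv2.resize(a,(400,340)),cv2.resize(b,(400,340))]))
E
```

```text
t 12.92 pos [ 0.5119 -0.133   0.0646] yaw 105.06 F [-14.2  12.3  49.4] w 0.0076
delta cm [0.05 0.46 0.19] twist 0.001
```

View pics/p13.png

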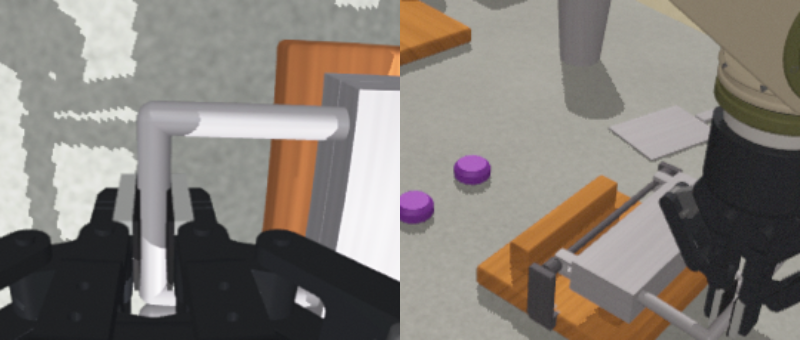

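The arm meets 49 N, so the pair is on its stop. I'll ease off, release, rise and look.

apply_moves:
  increments:
    - [[0,-0.1,0,0],[0,-0.2,0,0],[0,-0.2,0,0],[0,-0.2,0,0],[0,-0.2,0,0]]

```text
clock: 13.43
position: [0.5119, -0.1329, 0.065]
tool_rot: [[-0.26, 0.001, -0.966], [0.966, -0.001, -0.26], [-0.001, -1.0, -0.001]]
force: [-6.6, 7.9, 30.4]
width: 0.0074
```

apply_moves:
  increments:
    - [[0,0,0,0],[0,0,0,0],[0,0,0,0],[0,0,0,0],[0,0,0,0]]
  jaw: 0.2

```text
clock: 13.85
position: [0.5113, -0.1332, 0.0625]
tool_rot: [[-0.259, -0.001, -0.966], [0.966, 0.0, -0.259], [0.0, -1.0, 0.001]]
force: [-0.6, 0.8, -0.2]
width: 0.0343
```

apply_moves:
  increments:
    - [[0,-2,0,0],[0,-5,0,0],[0,-8,0,0],[0,-11,0,0],[0,-14,0,0]]

```text
clock: 14.27
position: [0.5112, -0.1331, 0.2042]
tool_rot: [[-0.259, -0.001, -0.966], [0.966, -0.0, -0.259], [0.0, -1.0, 0.001]]
force: [0.9, -0.2, 0.4]
width: 0.0341
```

apply_moves:
  increments:
    - [[-3,0,0,0],[-6,0,0,0],[-9,0,0,0],[-12,0,0,0],[-12,0,0,0]]

```text
clock: 14.68
position: [0.5428, -0.2536, 0.2021]
tool_rot: [[-0.255, -0.0, -0.967], [0.967, -0.001, -0.255], [-0.001, -1.0, 0.001]]
force: [-0.3, -0.4, -1.2]
width: 0.034
```

```bash
python3 go.py .510 -.133 .06 105
python3 - <<'E'
import cv2,numpy as np
from rig import read_camera
a=read_camera("scene")
b=read_camera("side")
cv2.imwrite('pics/scene14.png',a);cv2.imwrite('pics/side14.png',b)
a=a[120:290,60:330];b=b[150:380,200:490]
cv2.imwrite('pics/p14.png',np.hstack([cv2.resize(a,(400,252)),cv2.resize(b,(400,317))[:252*1+0] if 0 else cv2.resize(b,(318,252))]))
E
```

```text
t 14.68 pos [ 0.5428 -0.2536  0.2021] yaw 104.8 F [-0.3 -0.4 -1.2] w 0.034
delta cm [12.51 14.2   0.08] twist -0.004
```

View pics/side14.png

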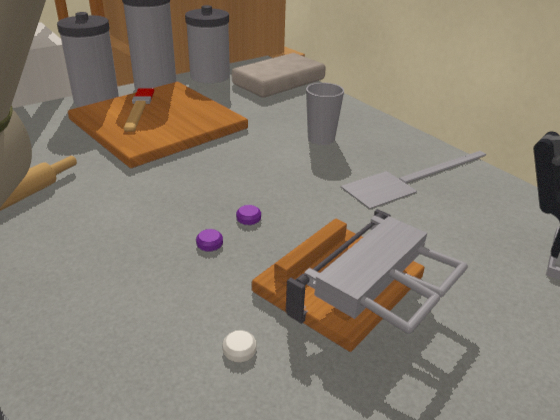

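View pics/scene14.png

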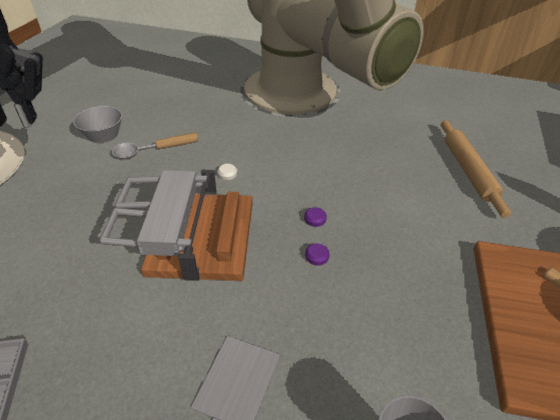

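The pair lies closed on the -y side, bars in line, no biscuit outside. I'll check the angle numerically from the handle corners.

Run:
```python
import cv2,numpy as np
a=cv2.imread("pics/scene14.png")[165:260,95:225];cv2.imwrite("pics/s14c.png",cv2.resize(a,None,fx=6,fy=6,interpolation=cv2.INTER_CUBIC))
a=cv2.imread("pics/side14.png")[205:335,280:480];cv2.imwrite("pics/d14c.png",cv2.resize(a,None,fx=4,fy=4,interpolation=cv2.INTER_CUBIC))
from h import *
H=np.array([.5125,-.003,.06]);t=np.radians(15);ex=np.array([np.cos(t),np.sin(t),0]);ey=np.array([-np.sin(t),np.cos(t),0])
for z in (0,.02):
  for x in (-.066,-.006,.006,.066):
    P=H+x*ex-.125*ey+[0,0,z];s=proj("scene",P);d=proj("side",P)
    print(z,x,((s-[95,165])*6).round(),((d-[280,205])*4).round())
```

```text
0 -0.066 [208.  92.] [509. 492.]
0 -0.006 [142. 242.] [617. 368.]
0 0.006 [127. 275.] [636. 346.]
0 0.066 [ 50. 451.] [728. 240.]
0.02 -0.066 [191.  35.] [522. 436.]
0.02 -0.006 [123. 185.] [631. 313.]
0.02 0.006 [108. 217.] [651. 291.]
0.02 0.066 [ 28. 394.] [743. 186.]
```

View pics/s14c.png

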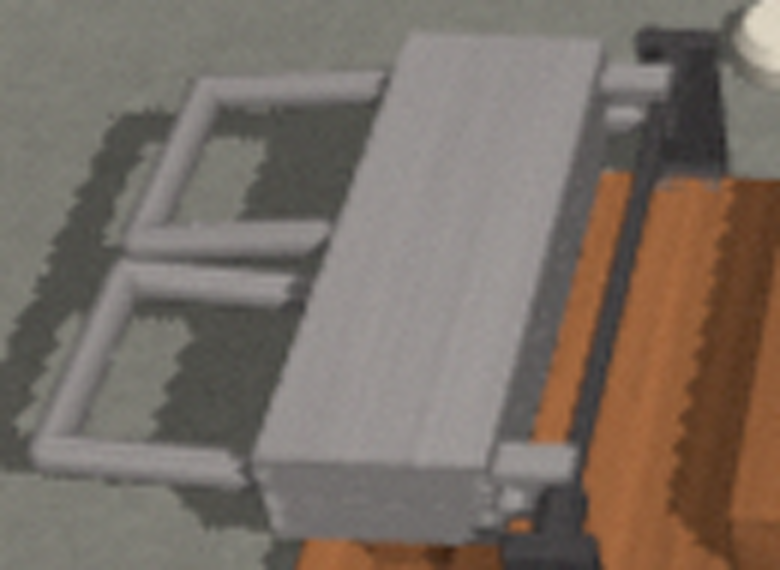

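View pics/d14c.png

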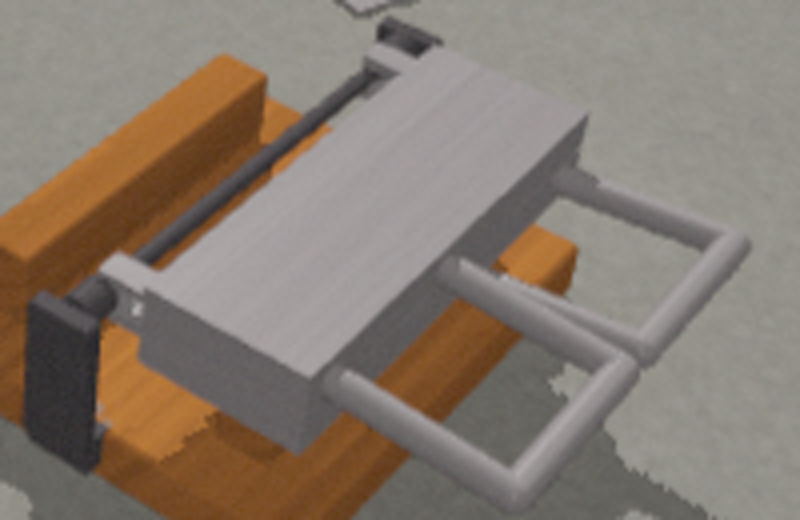

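All four handle corners match the prediction for flat and closed to within a few enlarged pixels (about 2 mm, or 0.02 rad). Handing in.

Run:
```python
from rig import manip,status
print(status.get_obs()["clock"]);print(manip.sign_off())
```

```text
14.7833
the job is handed in; nothing more can be done
None
```

I folded the empty tray over onto the filled one by its handle. It reached its stop at 35 N, and the bars lay in line. I then swung the closed pair over by the filled tray's handle until it met its stop at about 49 N, released, and backed the arm away. I handed the job in at 14.8 s.

- **Trays:** in the last pictures all four handle corners match the flat, closed pose on the -y side to about 2 mm, roughly 0.02 rad. The gripper is clear of everything.
- **Biscuits:** none shows outside the trays. I could not see inside the closed pair, so I take it from this that all three are in the tray that was empty. The purple and white look-alikes were left alone.
- **Disagreements:** the gripper read about 7.7 mm on the 10 mm bars, but both held without slipping out. The wrist camera's calibration disagreed with the jaw centre by about 5 mm, so I centred on the jaws as seen in the picture instead.

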